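# Mist a potsherd in the finds room

## Task

The sherd in the grey dish needs damping before it is cleaned: press the white nozzle cap of the tall, slim canister all the way down, keep it down for about half a second, then let it spring fully back up. Do not press the cap of the squat, wide canister, and leave the round pot where it stands.

Things in the scene. Friction and masses are not known exactly. Their poses are not given: they have to be found in the camera images.
- tall_cap (a joint): travel of the sprung white nozzle cap on the tall, slim canister, in m: 0 = up (at rest), growing as it is pushed straight down, 0.010 = all the way down on its stop. The spring pushes back with about 3 N at the start and 8 N at the bottom, and lifts the cap again when it is let go
- tall_cap_top (a point): centre of the flat top of that cap, z up, 190 mm above the table at rest. Cap: upright white cylinder 40 mm wide, 24 mm high; its nozzle sticks 12 mm out along -x, towards the sherd in a grey dish 110 mm wide, centred 130 mm away, under 30 mm high. Below: bare aluminium canister 56 mm wide with a paper label, on a dark steel foot 88 mm wide screwed to the table (fixed)
- squat_cap_top (a point): centre of the flat top of the same kind of sprung white nozzle cap (same sizes, nozzle along -x) on the squat, wide canister, the wrong one: 120 mm above the table at rest. This canister is aluminium too, 84 mm in diameter, on a fixed dark steel foot 116 mm in diameter
- pot: dark grey-brown round-bellied pottery pot, open at the top, 114 mm across the belly, 74 mm high, 0.3 to 0.6 kg, standing loose on the table between the canisters, on the robot's side; origin at the centre of its underside, z up
Not all that is in view belongs to the job. Of the things that look like the part that bears tall_cap, take the one that is nearest to the robot's base at the start.

How it is judged:
On the way:
1. the tall canister's cap is held down (at least 8 of its 10 mm) for 0.3 s (value of joint tall_cap above 0.008 m), for 0.3 s.
At the end, for the whole second after the job is handed in: The tall canister's cap has been pressed down and is up again (within 2 mm of its rest), the squat canister's cap is up (within 3 mm), and the pot stands still and upright (within 10 degrees) no more than 15 mm from where it was (value of joint tall_cap below 0.002 m and distance of squat_cap_top from where it was at the start of the episode below 0.003 m and distance of pot from where it was at the start of the episode below 0.015 m and angle between pot's own z axis and vertical below 0.17 rad and linear speed of pot below 0.02 m/s); the robot touches nothing.
It fails at once if the squat canister's cap is pressed (by more than 3 mm) (distance of squat_cap_top from where it was at the start of the episode above 0.003 m).
It fails at once if the pot is shoved by more than 15 mm or tipped by more than 10 degrees (distance of pot from where it was at the start of the episode above 0.015 m or angle between pot's own z axis and vertical above 0.17 rad).
It also fails if it takes over 29 s, if anything falls off the work surface, if the arm or the gripper's body presses on something with over 40 N, if the wrist force passes 120 N, or if a joint passes its speed limit or range.

## Robot

A 7-joint arm with a two-finger parallel gripper is mounted at the origin on the work surface. World frame = base frame: x ahead of the robot, y to its left, z up, the work surface at z = 0. Lengths are in m, angles in rad, forces in N, time in s.
With the tool pointing down it reaches from about 0.35 to 0.9 m from the base axis. Payload 7.2 kg.
Tool frame: the origin (TCP) lies on the centre line of the jaws, within the pads' length; the fingertips stand 14 mm ahead of it and the grasp point (between the pads) lies 5 mm behind it; z points along the fingers, y is the direction in which the jaws open and shut (so a half turn about z gives the same grasp; the last joint's range is limited). The gripper opens to 85 mm and grips with 20 to 120 N. Pads are 22 mm wide; open, the fingers measure 114 mm over their backs; the gripper's body (76 mm by 85 mm) begins 54 mm behind the grasp point. The pads swing forward as they close: fully open they stand 13 mm farther back than shut.
Start: joints at [1.274, 0.411, -0.013, 1.596, 0.006, 1.134, -0.082], TCP at [0.142, -0.609, 0.208] pointing down, gripper open.
Joint ranges: [-2.95, 2.95], [-0.29, 1.99], [-1.47, 1.44], [0.14, 2.54], [-1.03, 4.17], [0.13, 1.85], [-2.86, 2.86]. Speed limits (rad/s): [2.39, 2.39, 3.01, 3.01, 3.14, 3.14, 3.14].

## Interface

Orientations are given as [roll, pitch, yaw] about the fixed x, y, z axes, in that order (R = Rz(yaw) Ry(pitch) Rx(roll)).
In Python, from workcell import arm gives the robot as it stands.
- The arm moves only by the tool drive_tool, never from a script. Its argument "motion" is a list of rows, each an object with "dp": the shift along the tool's x, y, z in mm, a list of three; "twist": the turn about the tool's z in degrees. In form: [{"dp": [x, y, z], "twist": twist}, ...]. A call has 1 to 12 rows; each row shifts and turns the pose as measured when the row begins, along the tool's axes as they then stand; what a row does not reach is not made up. A row lasts 1/12 s, in which the tool goes at most 41.7 mm and 7.16 degrees, less where a joint would pass 70% of its speed; a pose out of reach is approached as far as the arm can. A call with a gripper value outside its range is refused whole. "claw" is the finger opening in mm, from 0 to 85.4, set as the call begins (left out, the last holds). The fingers move at their own pace and stop on an object; the grip force is fixed at half the most. Time passes only in rows, so rows that do not move let the fingers close. It gives the time, the measured TCP pose, the force and the opening at its end, in the units of the state.
- arm.get_obs(): the state, without advancing time (a new reading comes with each control period).
- arm.grab_frame(name): name is "scene" or "side" or "wrist"; returns the picture (400x640x3 uint8, blue, green, red); there is no depth.
- arm.camera_model(name): a dict with "fx", "fy", "cx", "cy" (pixels), "D" ([k1, k2, p1, p2, k3] as OpenCV has them; the pictures are not rectified), "extrinsics" (4x4, takes a point from world to camera coordinates); the wrist camera has in their place "hand_eye" (4x4, takes a point from camera to tool coordinates, whose origin is the TCP and whose axes are the flange's). Camera axes: x right, y down, z forward; pixel columns grow to the right and rows downward; lengths in m; the calibration is good to about 2 mm. A picture is of the moment at which its call begins: read the wrist's pose just before it. camera_model takes no time and is no camera call.
- arm.sign_off(): hands the job in, once; it reports no verdict.
The state is a dict: "time": time; "joints": joint angles; "qvel": joint speeds; "joint_torque": joint torques, N m; "tcp_pos": TCP position; "tool_rot": TCP orientation; "ft_force": force on the tool from outside, world axes, zero at the start; "moment": the same for the moment, N m; "width": finger opening in m.
Only numpy, scipy, OpenCV 4.12 (cv2) and the standard library are available. Lean on these libraries where they do the work, as an engineer would, in place of code of your own. Each camera call takes 0.05 s, during which the arm holds its last target. There are 200 camera calls.

## Working session

There is one attempt and no reset: what is moved stays moved. The work goes in short steps, Python scripts to look and compute and a tool call to move; the robot and the scene stay as the last step left them, time stands still between calls to the robot, and variables do not carry over. Pictures are saved under pics/ and viewed, about 8 in all and at most 12, crops included, and the job is handed in when it is done.

Besides the shell and the picture viewer there is one more tool, called after "Emit:" by a JSON object that holds its "method" and its "body", one argument or row to a line. drive_tool: Moves the arm, as the interface text tells. Its arguments: {"type":"object","properties":{"motion":{"type":"array","items":{"type":"object","properties":{"dp":{"type":"array","items":{"type":"number"}},"twist":{"type":"number"}}}},"claw":{"type":"number"}},"required":["motion"]}

```bash
mkdir -p pics; cat > h.py <<'E'
import numpy as np, cv2
from workcell import arm
def ray(name,u,v):
    m=arm.camera_model(name);K=np.array([[m['fx'],0,m['cx']],[0,m['fy'],m['cy']],[0,0,1]])
    p=cv2.undistortPoints(np.array([[[u,v]]],float),K,np.array(m['D'],float))[0,0]
    T=np.array(m['extrinsics']);R=T[:3,:3];t=T[:3,3]
    return -R.T@t, R.T@np.array([p[0],p[1],1])
def onz(name,u,v,z):
    o,d=ray(name,u,v);return o+d*(z-o[2])/d[2]
def proj(name,P):
    m=arm.camera_model(name);K=np.array([[m['fx'],0,m['cx']],[0,m['fy'],m['cy']],[0,0,1]])
    T=np.array(m['extrinsics'])
    return cv2.projectPoints(np.array(P,float).reshape(-1,1,3),cv2.Rodrigues(T[:3,:3])[0],T[:3,3],K,np.array(m['D'],float))[0][:,0]
E
python3 - <<'E'
from h import *
o=arm.get_obs();print(o['time'],o['tcp_pos'],o['tool_rot'])
a=arm.grab_frame('scene');b=arm.grab_frame('side')
cv2.imwrite('pics/scene.png',a);cv2.imwrite('pics/side.png',b)
for n in('scene','side'):
    c,d=ray(n,320,200);print(n,c,d)
E
```

```text
0.0 [ 0.14158447 -0.60818342  0.20761683] [-3.13991244e+00  1.35963462e-04  2.28798674e-01]
scene [1.02630367 0.38361099 0.92278657] [-0.43202273 -0.51185689 -0.7426643 ]
side [-0.02766233  0.76342736  1.00430622] [ 0.437517   -0.64191315 -0.62974154]
```

View pics/scene.png

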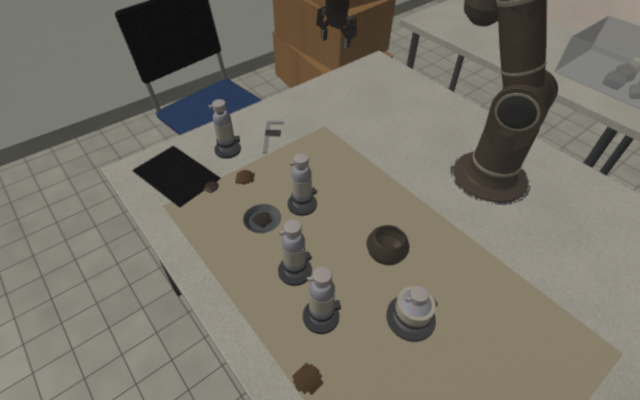

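View pics/side.png

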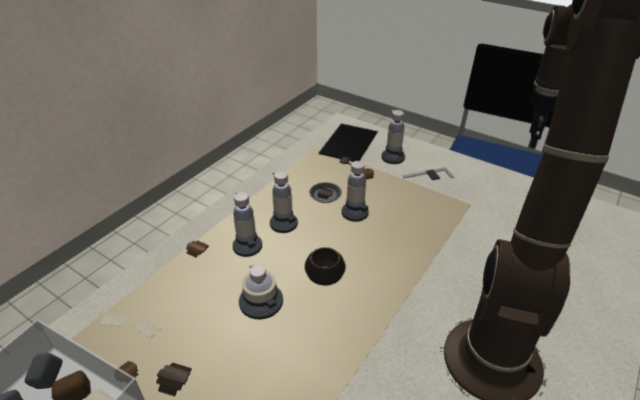

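The scene view shows four tall canisters with caps at about (219,105), (301,160), (292,228) and (321,275). The squat one is at (418,297), the pot at (388,243) and the dish at (262,218). In the side view the tall caps are at about (397,116), (357,167), (281,178) and (241,200), and the squat cap is at (258,272).

```bash
python3 - <<'E'
from h import *
for n,L in (('scene',[(219,105),(301,160),(292,228),(321,275)]),('side',[(397,115),(357,167),(281,177),(241,199)])):
    img=cv2.imread(f'pics/{n}.png')
    for u,v in L:
        P=onz(n,u,v,.185);print(n,(u,v),P.round(3),'r',np.hypot(*P[:2]).round(3))
for n,u,v,z in (('scene',418,295,.12),('side',258,271,.12),('scene',388,243,.04),('side',325,266,.04),('scene',262,218,.01),('side',325,192,.01)):
    print(n,u,v,onz(n,u,v,z).round(3))
a=cv2.imread('pics/scene.png');b=cv2.imread('pics/side.png')
c=np.hstack([cv2.resize(a[140:240,230:330],None,fx=4,fy=4,interpolation=2),cv2.resize(b[150:250,300:400],None,fx=4,fy=4,interpolation=2)])
cv2.imwrite('pics/crop.png',c)
E
```

```text
scene (219, 105) [ 0.593 -0.615  0.185] r 0.854
scene (301, 160) [ 0.547 -0.266  0.185] r 0.608
scene (292, 228) [ 0.701 -0.098  0.185] r 0.708
scene (321, 275) [0.727 0.038 0.185] r 0.728
side (397, 115) [ 0.586 -0.609  0.185] r 0.845
side (357, 167) [ 0.539 -0.261  0.185] r 0.599
side (281, 177) [ 0.693 -0.095  0.185] r 0.7
side (241, 199) [0.72  0.046 0.185] r 0.722
scene 418 295 [0.567 0.177 0.12 ]
side 258 271 [0.556 0.178 0.12 ]
scene 388 243 [0.468 0.005 0.04 ]
side 325 266 [0.47  0.008 0.04 ]
scene 262 218 [ 0.669 -0.294  0.01 ]
side 325 192 [ 0.673 -0.295  0.01 ]
```

View pics/crop.png

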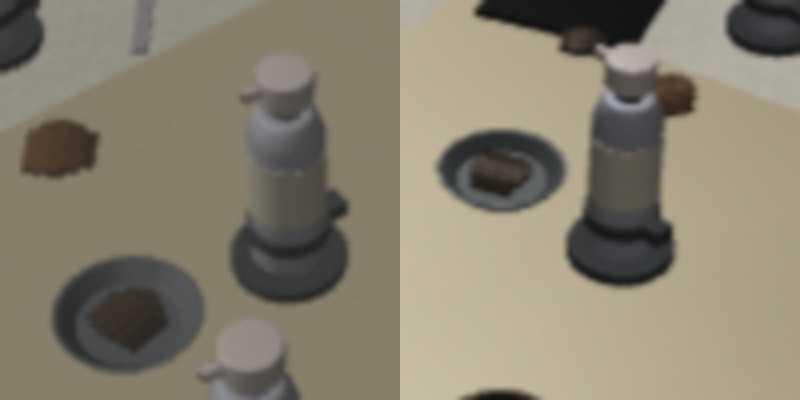

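Candidates for the tall canister, by cap pixel in the scene view:
- (219,105), r 0.85
- (301,160), r 0.60
- (292,228), r 0.70
- (321,275), r 0.72

I choose (301,160). It is nearest to the base, and the dish is 132 mm from it. The crop shows its white cap, paper label and the nozzle on the dish side.

```bash
cat > go.py <<'E'
from h import *
from scipy.spatial.transform import Rotation as R
import sys
o=arm.get_obs();T=np.array([float(x) for x in sys.argv[1:4]])
print(o['time'],o['tcp_pos'].round(4),o['ft_force'].round(1),(R.from_euler('xyz',o['tool_rot']).inv().apply(T-o['tcp_pos'])*1000).round(1))
E
python3 - <<'E'
from h import *
o1,d1=ray('scene',301.2,157.5);o2,d2=ray('side',358,163.7)
print(onz('scene',301.2,157.5,.19),onz('side',358,163.7,.19))
A=np.c_[d1,-d2];s=np.linalg.lstsq(A,o2-o1,rcond=None)[0];print(o1+d1*s[0],o2+d2*s[1])
E
python3 go.py .54 -.26 .29
```

```text
[ 0.54379653 -0.26942957  0.19      ] [ 0.54169782 -0.27146797  0.19      ]
[ 0.54250961 -0.27117134  0.18804554] [ 0.542181   -0.27234623  0.18930894]
0.1 [ 0.1416 -0.6082  0.2077] [-0.  -1.1  0.1] [ 467.  -248.9  -81.9]
```

Emit:
{"method": "drive_tool", "body": {
  "motion": [
    {"dp": [0,0,-28],"twist": 0},
    {"dp": [0,0,-28],"twist": 0},
    {"dp": [0,0,-28],"twist": 0},
    {"dp": [30,-16,0],"twist": 0},
    {"dp": [30,-16,0],"twist": 0},
    {"dp": [30,-16,0],"twist": 0},
    {"dp": [30,-16,0],"twist": 0},
    {"dp": [30,-16,0],"twist": 0},
    {"dp": [30,-16,0],"twist": 0},
    {"dp": [30,-16,0],"twist": 0},
    {"dp": [30,-16,0],"twist": 0},
    {"dp": [30,-16,0],"twist": 0}
  ],
  "claw": 0
}}

```text
time: 1.1
tcp_pos: [0.3713, -0.4033, 0.2898]
tool_rot: [-3.131, 0.007, 0.211]
ft_force: [0.1, -0.5, 1.3]
width: 0.0004
```

```bash
python3 go.py .5427 -.2705 .26
```

```text
1.1 [ 0.3713 -0.4033  0.2898] [ 0.1 -0.5  1.3] [195.6 -93.7  29.4]
```

Emit:
{"method": "drive_tool", "body": {
  "motion": [
    {"dp": [30,-14,0],"twist": 0},
    {"dp": [30,-14,0],"twist": 0},
    {"dp": [30,-14,0],"twist": 0},
    {"dp": [30,-14,0],"twist": 0},
    {"dp": [30,-14,0],"twist": 0},
    {"dp": [15,-7,0],"twist": 0},
    {"dp": [0,0,0],"twist": 0}
  ]
}}

```text
time: 1.68
tcp_pos: [0.5269, -0.2781, 0.287]
tool_rot: [-3.125, 0.007, 0.221]
ft_force: [-0.1, 0.2, 0.1]
width: 0.0004
```

```bash
python3 go.py .5427 -.2705 .225; python3 - <<'E'
from h import *
o=arm.get_obs();print(o['tcp_pos'],o['tool_rot'])
np.save('pose.npy',np.r_[o['tcp_pos'],o['tool_rot']])
cv2.imwrite('pics/w.png',arm.grab_frame('wrist'))
E
```

```text
1.6833 [ 0.5269 -0.2781  0.287 ] [-0.1  0.2  0.1] [17.5 -2.9 61.9]
[ 0.52685898 -0.27806141  0.28695377] [-3.12535575  0.00693312  0.22067975]
```

View pics/w.png

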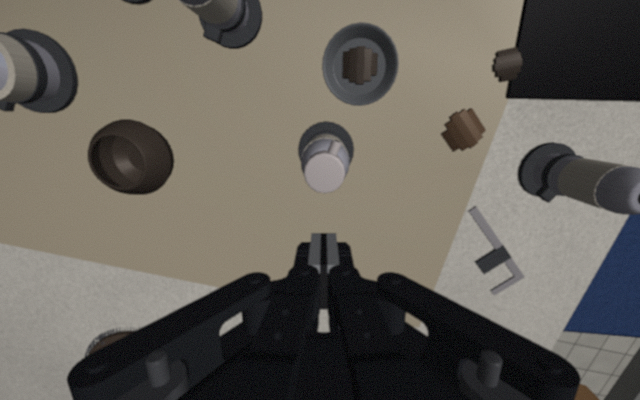

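The wrist view shows the cap top at about (326,171). The nozzle points up the picture to the dish at (360,64), and the pot is well clear at (130,155).

```bash
python3 - <<'E'
from h import *
from scipy.spatial.transform import Rotation as R
m=arm.camera_model('wrist');K=np.array([[m['fx'],0,m['cx']],[0,m['fy'],m['cy']],[0,0,1]])
p=cv2.undistortPoints(np.array([[[326,171]]],float),K,np.array(m['D'],float))[0,0]
H=np.array(m['hand_eye']);q=np.load('pose.npy');Rt=R.from_euler('xyz',q[3:])
c=Rt.apply(H[:3,3])+q[:3];d=Rt.apply(H[:3,:3]@np.r_[p,1]);print(c+d*(.19-c[2])/d[2])
E
```

```text
[ 0.54616157 -0.27431174  0.19      ]
```

Emit:
{"method": "drive_tool", "body": {
  "motion": [
    {"dp": [9,-1,10],"twist": 0},
    {"dp": [9,-1,15],"twist": 0},
    {"dp": [3,-1,15],"twist": 0},
    {"dp": [0,0,13],"twist": 0},
    {"dp": [0,0,8],"twist": 0},
    {"dp": [0,0,0],"twist": 0}
  ]
}}

```text
time: 2.23
tcp_pos: [0.5414, -0.277, 0.2198]
tool_rot: [-3.128, 0.012, 0.211]
ft_force: [-0.5, 0.2, 0.0]
width: -0.0003
```

```bash
python3 go.py .544 -.272 .194
```

```text
2.2333 [ 0.5414 -0.277   0.2198] [-0.5  0.2  0. ] [ 3.9 -4.  25.8]
```

Emit:
{"method": "drive_tool", "body": {
  "motion": [
    {"dp": [4,-4,0],"twist": 0},
    {"dp": [0,-1,4],"twist": 0},
    {"dp": [0,0,4],"twist": 0},
    {"dp": [0,0,4],"twist": 0},
    {"dp": [0,0,4],"twist": 0},
    {"dp": [0,0,3],"twist": 0}
  ]
}}

```text
time: 2.73
tcp_pos: [0.5438, -0.2734, 0.2014]
tool_rot: [-3.131, 0.01, 0.206]
ft_force: [-0.6, 0.1, 0.5]
width: -0.0001
```

Emit:
{"method": "drive_tool", "body": {
  "motion": [
    {"dp": [0,0,3],"twist": 0},
    {"dp": [0,0,3],"twist": 0},
    {"dp": [0,0,3],"twist": 0}
  ]
}}

```text
time: 2.98
tcp_pos: [0.5438, -0.2735, 0.1918]
tool_rot: [-3.131, 0.009, 0.206]
ft_force: [-0.1, -0.2, 0.5]
width: -0.0001
```

No contact force where I expected contact, so I look before going further.

```bash
python3 - <<'E'
from h import *
a=arm.grab_frame('scene');b=arm.grab_frame('side');print(arm.get_obs()['ft_force'],arm.get_obs()['tcp_pos'])
c=np.hstack([cv2.resize(a[110:230,240:360],(400,400),interpolation=2),cv2.resize(b[110:230,300:420],(400,400),interpolation=2)])
cv2.imwrite('pics/c2.png',c)
E
```

```text
[0.21772206 0.45036901 0.03415997] [ 0.54347438 -0.27335397  0.19140211]
```

View pics/c2.png

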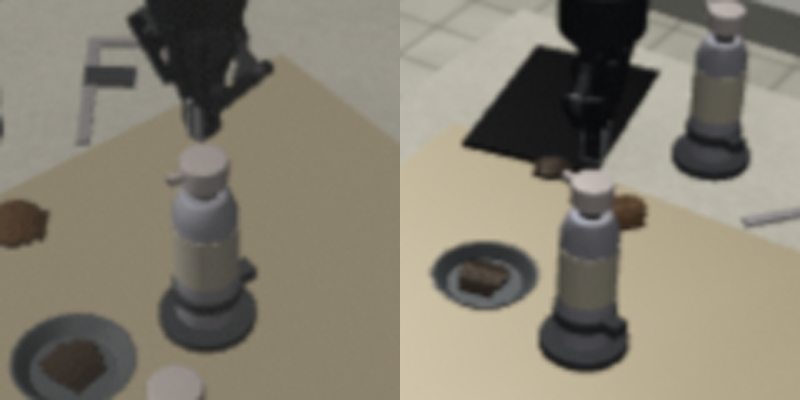

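The fingertips hang over the cap and still clear of it: tip at about (301,150) in scene and (357,159) in side. I triangulate the tip.

```bash
python3 - <<'E'
from h import *
o1,d1=ray('scene',301,151);o2,d2=ray('side',357,159)
s=np.linalg.lstsq(np.c_[d1,-d2],o2-o1,rcond=None)[0];print(o1+d1*s[0],o2+d2*s[1])
print(proj('scene',[[.5435,-.2735,z] for z in(.178,.19,.2,.21)]),proj('side',[[.5435,-.2735,z] for z in(.178,.19,.2,.21)]))
E
```

```text
[ 0.5430763  -0.27064544  0.21143572] [ 0.54388969 -0.26761662  0.20809745]
[[300.43750654 159.99936227]
 [300.35596682 156.63786346]
 [300.28695129 153.79447728]
 [300.21694411 150.91191684]] [[357.62484178 166.49699235]
 [357.82930141 163.18171315]
 [358.0012888  160.39240719]
 [358.17475424 157.5786124 ]]
```

The tip is about 18 mm above the cap by the same cameras that located the cap, and the lateral alignment is good. The tip-to-TCP offset differs from what I assumed, so I go down by feel.

Emit:
{"method": "drive_tool", "body": {
  "motion": [
    {"dp": [0,0,3],"twist": 0},
    {"dp": [0,0,3],"twist": 0},
    {"dp": [0,0,3],"twist": 0},
    {"dp": [0,0,3],"twist": 0}
  ]
}}

```text
time: 3.42
tcp_pos: [0.5439, -0.2734, 0.1792]
tool_rot: [-3.131, 0.009, 0.206]
ft_force: [0.5, 1.4, 1.0]
width: -0.0002
```

Emit:
{"method": "drive_tool", "body": {
  "motion": [
    {"dp": [0,0,2],"twist": 0},
    {"dp": [0,0,2],"twist": 0}
  ]
}}

```text
time: 3.58
tcp_pos: [0.5437, -0.2733, 0.1744]
tool_rot: [-3.131, 0.009, 0.206]
ft_force: [0.4, 0.4, 0.4]
width: 0.0
```

Emit:
{"method": "drive_tool", "body": {
  "motion": [
    {"dp": [0,0,2],"twist": 0},
    {"dp": [0,0,2],"twist": 0}
  ]
}}

```text
time: 3.75
tcp_pos: [0.5436, -0.2733, 0.1699]
tool_rot: [-3.131, 0.009, 0.206]
ft_force: [-1.1, -0.4, -0.8]
width: 0.0
```

```bash
python3 - <<'E'
from h import *
a=arm.grab_frame('scene');b=arm.grab_frame('side');print(arm.get_obs()['ft_force'],arm.get_obs()['tcp_pos'])
c=np.hstack([cv2.resize(a[110:230,240:360],(400,400),interpolation=2),cv2.resize(b[110:230,300:420],(400,400),interpolation=2)])
cv2.imwrite('pics/c3.png',c)
E
```

```text
[-0.50757626 -0.02705888 -0.7886375 ] [ 0.54337984 -0.27315385  0.16966089]
```

View pics/c3.png

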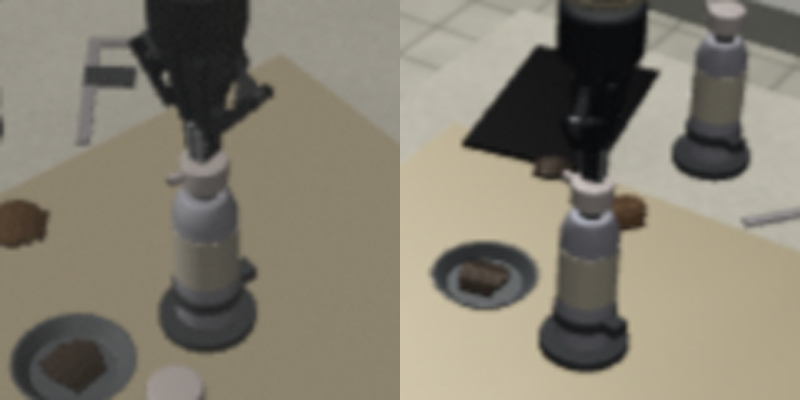

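The fingertip now stands at the middle of the cap top, (301,157) in scene, so contact is imminent.

Emit:
{"method": "drive_tool", "body": {
  "motion": [
    {"dp": [0,0,2],"twist": 0},
    {"dp": [0,0,2],"twist": 0}
  ]
}}

```text
time: 4.02
tcp_pos: [0.5437, -0.2733, 0.1661]
tool_rot: [-3.131, 0.009, 0.206]
ft_force: [-1.6, 0.9, 3.5]
width: 0.0001
```

Emit:
{"method": "drive_tool", "body": {
  "motion": [
    {"dp": [0,0,2],"twist": 0},
    {"dp": [0,0,2],"twist": 0}
  ]
}}

```text
time: 4.18
tcp_pos: [0.5437, -0.2733, 0.1627]
tool_rot: [-3.132, 0.009, 0.206]
ft_force: [-1.4, 1.3, 4.4]
width: 0.0003
```

Emit:
{"method": "drive_tool", "body": {
  "motion": [
    {"dp": [0,0,2],"twist": 0},
    {"dp": [0,0,2],"twist": 0}
  ]
}}

```text
time: 4.35
tcp_pos: [0.5438, -0.2733, 0.1594]
tool_rot: [-3.132, 0.008, 0.206]
ft_force: [-2.8, 1.9, 7.4]
width: 0.0003
```

Emit:
{"method": "drive_tool", "body": {
  "motion": [
    {"dp": [0,0,2],"twist": 0}
  ]
}}

```text
time: 4.43
tcp_pos: [0.5437, -0.2733, 0.1579]
tool_rot: [-3.133, 0.008, 0.206]
ft_force: [-2.0, 1.2, 7.0]
width: 0.0004
```

Emit:
{"method": "drive_tool", "body": {
  "motion": [
    {"dp": [0,0,2],"twist": 0},
    {"dp": [0,0,2],"twist": 0}
  ]
}}

```text
time: 4.6
tcp_pos: [0.5439, -0.2734, 0.1572]
tool_rot: [-3.134, 0.007, 0.206]
ft_force: [-8.3, 2.6, 23.0]
width: 0.0001
```

The force jumped to 23 N with no more travel, so the cap is on its stop. I hold it there with a light push.

Emit:
{"method": "drive_tool", "body": {
  "motion": [
    {"dp": [0,0,1],"twist": 0},
    {"dp": [0,0,1],"twist": 0},
    {"dp": [0,0,1],"twist": 0},
    {"dp": [0,0,1],"twist": 0},
    {"dp": [0,0,1],"twist": 0},
    {"dp": [0,0,1],"twist": 0},
    {"dp": [0,0,1],"twist": 0}
  ]
}}

```text
time: 5.18
tcp_pos: [0.5439, -0.2735, 0.1573]
tool_rot: [-3.138, 0.004, 0.205]
ft_force: [-3.9, 1.5, 9.7]
width: 0.0004
```

```bash
python3 - <<'E'
from h import *
cv2.imwrite('pics/held.png',arm.grab_frame('side'));o=arm.get_obs();print(o['ft_force'],o['tcp_pos'])
E
```

```text
[-3.71317701  1.59877795  9.44818117] [ 0.54385946 -0.27346223  0.15735068]
```

Emit:
{"method": "drive_tool", "body": {
  "motion": [
    {"dp": [0,0,-5],"twist": 0},
    {"dp": [0,0,-10],"twist": 0},
    {"dp": [0,0,-20],"twist": 0},
    {"dp": [0,0,-25],"twist": 0},
    {"dp": [0,0,-25],"twist": 0},
    {"dp": [0,0,-25],"twist": 0},
    {"dp": [0,0,0],"twist": 0},
    {"dp": [0,0,0],"twist": 0},
    {"dp": [0,0,0],"twist": 0}
  ]
}}

```text
time: 5.98
tcp_pos: [0.5447, -0.2736, 0.2731]
tool_rot: [-3.139, 0.003, 0.206]
ft_force: [-0.7, -0.2, -1.0]
width: -0.0
```

```bash
python3 - <<'E'
from h import *
a=arm.grab_frame('scene');b=arm.grab_frame('side');h=cv2.imread('pics/held.png');b0=cv2.imread('pics/side.png');a0=cv2.imread('pics/scene.png')
f=lambda i,y,x:cv2.resize(i[y:y+66,x:x+66],(264,264),interpolation=2)
cv2.imwrite('pics/c4.png',np.vstack([np.hstack([f(b0,150,325),f(h,150,325),f(b,150,325)]),np.hstack([f(a0,210,355),f(a,210,355),f(a,140,270)])]))
# change around pot & squat
for n,p,q,(y,x) in(('pot scene',a0,a,(220,360)),('squat scene',a0,a,(280,390)),('pot side',b0,b,(240,300))):
    print(n,cv2.absdiff(p,q)[y:y+50,x:x+50].mean().round(2))
o=arm.get_obs();print(o['time'],o['tcp_pos'],o['ft_force'],abs(o['qvel']).max())
E
```

```text
pot scene 1.97
squat scene 2.47
pot side 5.02
6.0833 [ 0.54411147 -0.27347453  0.2719271 ] [ 0.892921   -1.06020225  0.31095536] 0.009759077778202885
```

View pics/c4.png

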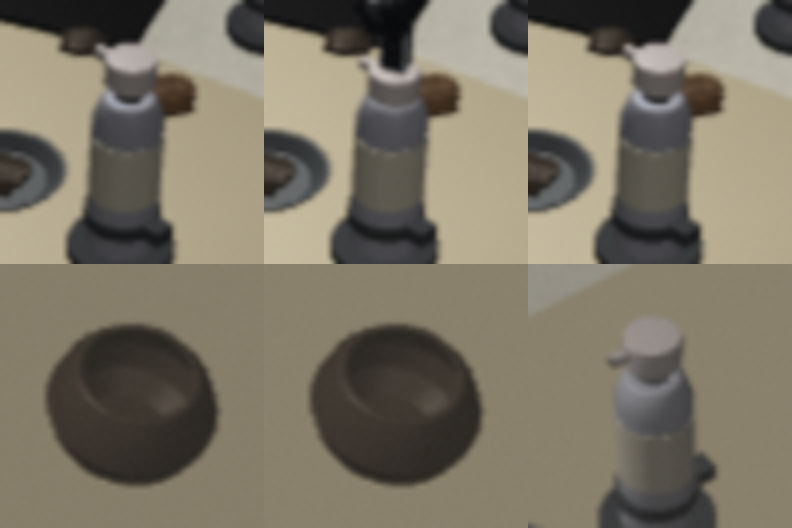

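The middle picture shows the cap fully down while held (top edge about 4 px lower, neck gap closed). The right one shows it back up as at the start, (357,161), and the pot has not moved. I hand the job in.

```bash
python3 -c "
from workcell import arm
print(arm.sign_off())"
```

```text
the job is handed in; nothing more can be done
None
```

I pressed the tall canister's cap down to its stop, held it there for about 0.6 s, and let it spring back up. I then lifted the arm clear and handed the job in at about 6.1 s.

- **Which canister:** of the four tall ones, I took the one nearest the base, at about (0.544, -0.272). The dish is 132 mm from it, and its nozzle points at the dish.
- **Press:** the spring force rose from about 3.5 N to 7 N over roughly 10 mm. It then jumped to 23 N with no more travel, which I took as the stop. During the hold the force was 9–10 N.
- **Last checks:** pictures before, during and after show the cap down while held and back at its starting height. The pot has not visibly moved, and the gripper is clear with only noise-level force. I checked the squat canister's cap only by a picture difference (small, mean 2.5 grey levels); the arm never went near it.
- **What disagreed:**
  - Contact came at a TCP height of about 0.168 m, not the 0.204 m expected from the stated 14 mm fingertip offset. I checked this by camera and finished the descent by feel; I did not find the cause.
  - The pot's side-view picture difference was somewhat higher (mean 5), which I put down to the arm's changed shadow but did not check.

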